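Unstack a picked order into its shipping trays

ROBOT

A 6-joint arm with a two-finger parallel gripper is mounted at the origin on the work surface. World frame = base frame: x ahead of the robot, y to its left, z up, the work surface at z = 0. Lengths are in m, angles in rad, forces in N, time in s.
With the tool pointing down it reaches from about 0.25 to 0.725 m from the base axis. Payload 4 kg.
Tool frame: the origin (TCP) lies on the centre line of the jaws, within the pads' length; the fingertips stand 17 mm ahead of it and the grasp point (between the pads) lies 2 mm behind it (ctrl.finger_overhang is the distance from the TCP to the fingertips, in m); z points along the fingers, y is the direction in which the jaws open and shut (so a half turn about z gives the same grasp; the last joint's range is limited). The gripper opens to 85 mm and grips with 20 to 120 N. Pads are 22 mm wide; open, the fingers measure 114 mm over their backs; the gripper's body (76 mm by 85 mm) begins 54 mm behind the grasp point. The pads swing forward as they close: fully open they stand 13 mm farther back than shut.
Start: joints at [1.197, 0.241, 0.005, 1.335, 0, 1.571], TCP at [0.183, 0.465, 0.248] pointing down, gripper open.
Joint ranges: [-2.72, 2.72], [-1.05, 1.87], [-1.09, 1.28], [-1.99, 2.15], [-1.42, 1.44], [-3.14, 3.14]. Speed limits (rad/s): [2.79, 2.79, 3.14, 3.14, 3.14, 3.14].

INTERFACE

Orientations are given as [roll, pitch, yaw] about the fixed x, y, z axes, in that order (R = Rz(yaw) Ry(pitch) Rx(roll)).
In Python, from bench import ctrl, telemetry, viewer, sign_off, find_in, spot_point gives the robot as it stands. The module is installed in compiled form; this text tells all that it offers. Calls block until the motion is done:
- ctrl.move_to(position, orientation): joint-space move of the TCP to a pose.
- ctrl.move_l(position, rate=0.15, attitude=None): straight line of the TCP; attitude=None keeps the orientation; rate is the mean speed in m/s.
- ctrl.move_joints(angles): joint-space move.
- ctrl.grip(opening, newtons=None): finger opening in m; newtons is the grip in N (None keeps the last); returns when the fingers have stopped.
- ctrl.sleep(seconds).
- ctrl.inverse_kinematics(position, orientation): joint angles nearest the present ones, or None.
- telemetry.read_state(): the state.
- viewer.read_camera(name): name is "side" or "top"; returns the picture (480x640x3 uint8, red, green, blue); there is no depth.
- viewer.camera_params(name): a dict with "mtx" (3x3 intrinsics, pixels), "world_to_cam" (4x4, takes a point from world to camera coordinates). Camera axes: x right, y up, looking along -z (the intrinsics and any distortion apply to the point x, -y, -z); pixel columns grow to the right and rows downward; lengths in m; the calibration is good to about 2 mm. A picture is of the moment at which its call begins. camera_params takes no time and is no camera call.
A pose or a line that the arm cannot do raises ctrl.MotionError and nothing moves.
- sign_off(): hands the job in, once; it reports no verdict.
Trained networks look in the newest picture that a camera, given by its name, has taken for a name from the list of things; names that differ only in an ending like _2 or _b are one class to them, and where a whole thing is asked for, a point or a joint stands for the part that bears it (a point fixed in the world has none). Each returns a list of dicts, best first, with "conf" (0 to 1); they miss things now and then, are a little off and sometimes report something else, mostly with a low value. They report only what shows in the picture. A call takes as long as a camera call.
- find_in(camera, target): "box" ([left, top, width, height] in pixels, round what is visible of it).
- spot_point(camera, target): "location" ([row, column] in pixels: a listed point, or the origin of a listed thing).
The state is a dict: "time": time; "qpos": joint angles; "dq": joint speeds; "effort": joint torques, N m; "eef_pos": TCP position; "eef_rot": TCP orientation; "ft_force": force on the tool from outside, world axes, zero at the start; "moment": the same for the moment, N m; "width": finger opening in m.
Only numpy, scipy, OpenCV 4.12 (cv2) and the standard library are available. Lean on these libraries where they do the work, as an engineer would, in place of code of your own. Each camera call takes 0.05 s, during which the arm holds its last target. There are 200 camera calls.

TASK

Take the stack of picked goods on the packing bench apart from the top down, one thing at a time, and set each thing upright and flat in the brown shipping tray made for its size: the round tub in the small square tray, each carton in the oblong tray that it fits with only a little room all round. Set things down rather than dropping them, tip none of them over, and leave the pump bottle standing where it is.

Things in the scene. Friction and masses are not known exactly. Their poses are not given: they have to be found in the camera images.
- tub_c (a point): White round plastic tub with a screw cap, on top of the stack: cap 44 mm across (upper 19 mm), body 41 mm, 52 mm high; this point is its centre, half-way up (26 mm above its underside); z up.
- carton_small_c (a point): White paperboard carton, second from the top of the stack, 84 mm long (its x), 50 mm wide (its y), 45 mm high; this point is its centre, half-way up (22.5 mm above its underside); x along its length, z up. Alike both ways round.
- carton_medium_c (a point): White paperboard carton, third from the top of the stack, 112 mm long (its x), 58 mm wide (its y), 45 mm high; this point is its centre, half-way up (22.5 mm above its underside); x along its length, z up. Alike both ways round.
- carton_large_c (a point): Brown corrugated carton with a tape strip, at the bottom of the stack, standing on the bench, 140 mm long (its x), 66 mm wide (its y), 50 mm high; this point is its centre, half-way up (25 mm above its underside); x along its length, z up. Alike both ways round.
- tray_square: Small square tray, for the tub: shallow open tray of brown corrugated board, the lower half of a two-piece shipping box, fixed to the bench. Inside 60 mm (its x) by 60 mm (its y), walls 4 mm thick, rim 16 mm above the bench, floor 4 mm thick. Origin at the centre of its underside, on the bench; z up.
- tray_small: Smaller oblong tray, for the 84 mm carton: shallow open tray of brown corrugated board, the lower half of a two-piece shipping box, fixed to the bench. Inside 100 mm (its x) by 66 mm (its y), walls 4 mm thick, rim 16 mm above the bench, floor 4 mm thick. Origin at the centre of its underside, on the bench; z up.
- tray_medium: Middle oblong tray, for the 112 mm carton: shallow open tray of brown corrugated board, the lower half of a two-piece shipping box, fixed to the bench. Inside 128 mm (its x) by 74 mm (its y), walls 4 mm thick, rim 16 mm above the bench, floor 4 mm thick. Origin at the centre of its underside, on the bench; z up.
- tray_large: Largest oblong tray, for the 140 mm carton: shallow open tray of brown corrugated board, the lower half of a two-piece shipping box, fixed to the bench. Inside 156 mm (its x) by 82 mm (its y), walls 4 mm thick, rim 16 mm above the bench, floor 4 mm thick. Origin at the centre of its underside, on the bench; z up.
- sanitiser_c (a point): Loose clear pump bottle with a blue label standing on the bench near the trays: 54 mm across, 151 mm high, the spout reaching 33 mm from the axis at the top; this point lies on its axis 50 mm above its underside. To be left standing.

How it is judged:
By the outcome, as a careful person would: the job done as asked, in the order asked, and still so for the second after the job is handed in, with the robot touching nothing.
It also fails if it takes over 120 s, if anything falls off the work surface, if the arm or the gripper's body presses on something with over 40 N, if the wrist force passes 120 N, or if a joint passes its speed limit or range.

## Working session

There is one attempt and no reset: what is moved stays moved. The work goes in short steps, each a Python script; the robot and the scene stay as the last script left them, time stands still between calls to the robot, and variables do not carry over. Pictures are saved under pics/ and viewed, about 12 in all and at most 16, crops included, and the job is handed in when it is done.

```bash
mkdir -p pics
python3 - <<'E'
from bench import ctrl, telemetry, viewer, find_in, spot_point
import cv2, numpy as np
s=telemetry.read_state(); print(s['time'],s['eef_pos'],s['eef_rot'],s['width'],ctrl.finger_overhang)
for c in ('top','side'):
    im=viewer.read_camera(c); cv2.imwrite(f'pics/{c}0.png',im[:,:,::-1])
    p=viewer.camera_params(c); print(c,p.keys(),np.round(p['mtx'],1).tolist(),np.round(p['world_to_cam'],3).tolist())
    for t in ['tub_c','carton_small_c','carton_medium_c','carton_large_c','tray_square','tray_small','tray_medium','tray_large','sanitiser_c']:
        f=spot_point(c,t)[:2]; b=find_in(c,t)[:1]
        print(t,[(np.round(x['location'],1).tolist(),round(x['conf'],2)) for x in f],[(np.round(x['box']).tolist(),round(x['conf'],2)) for x in b])
E
```

```text
0.0 [0.18237508 0.46490384 0.24740468] [-3.13948742e+00  6.00267483e-05  2.76779519e+00] 0.08562699430725347 0.017
top dict_keys(['mtx', 'world_to_cam']) [[523.3, 0.0, 313.8], [0.0, 523.3, 231.0], [0.0, 0.0, 1.0]] [[0.029, -1.0, -0.003, -0.023], [0.985, 0.029, 0.171, -0.592], [-0.171, -0.008, 0.985, -1.266], [0.0, 0.0, 0.0, 1.0]]
tub_c [([273.1, 132.0], 0.65)] [([120.0, 265.0, 28.0, 18.0], 0.81)]
carton_small_c [([273.1, 139.6], 0.7)] [([125.0, 255.0, 34.0, 41.0], 0.59)]
carton_medium_c [([277.1, 144.8], 0.95)] [([128.0, 253.0, 36.0, 48.0], 0.61)]
carton_large_c [([280.3, 153.7], 0.55)] [([125.0, 252.0, 31.0, 41.0], 0.51)]
tray_square [] [([293.0, 232.0, 34.0, 30.0], 0.79)]
tray_small [([269.6, 395.5], 0.97)] [([378.0, 243.0, 34.0, 50.0], 0.61)]
tray_medium [([285.3, 460.0], 0.92)] [([441.0, 259.0, 40.0, 58.0], 0.65)]
tray_large [([263.5, 234.8], 0.86), ([271.7, 132.6], 0.31)] [([210.0, 230.0, 50.0, 68.0], 0.96)]
sanitiser_c [([199.5, 175.0], 0.65)] [([163.0, 187.0, 31.0, 31.0], 0.57)]
side dict_keys(['mtx', 'world_to_cam']) [[569.4, 0.0, 312.0], [0.0, 569.4, 243.3], [0.0, 0.0, 1.0]] [[0.987, -0.161, -0.015, -0.546], [0.109, 0.596, 0.796, -0.17], [-0.119, -0.787, 0.605, -1.148], [0.0, 0.0, 0.0, 1.0]]
tub_c [([140.3, 249.2], 0.66)] []
carton_small_c [([159.2, 253.3], 0.76), ([177.9, 251.4], 0.28)] [([236.0, 148.0, 33.0, 27.0], 0.71)]
carton_medium_c [([175.5, 252.8], 0.69), ([191.6, 254.5], 0.45)] [([229.0, 161.0, 46.0, 30.0], 0.65)]
carton_large_c [([193.5, 252.5], 0.57)] [([226.0, 177.0, 55.0, 33.0], 0.98)]
tray_square [([290.9, 315.5], 0.83)] [([300.0, 276.0, 31.0, 27.0], 0.73)]
tray_small [([380.0, 308.7], 0.68)] [([280.0, 356.0, 62.0, 43.0], 0.97)]
tray_medium [([459.3, 302.3], 0.67)] [([254.0, 436.0, 90.0, 42.0], 0.98)]
tray_large [] [([247.0, 227.0, 70.0, 31.0], 0.85)]
sanitiser_c [([185.8, 332.7], 0.9)] [([320.0, 151.0, 24.0, 56.0], 0.97)]
```

Run:
```python
import cv2
t=cv2.imread('pics/top0.png'); s=cv2.imread('pics/side0.png')
cv2.imwrite('pics/top0c.png',cv2.resize(t[170:330,100:300],None,fx=4,fy=3.75,interpolation=cv2.INTER_CUBIC)) if 0 else cv2.imwrite('pics/top0c.png',cv2.resize(t[180:330,100:300],None,fx=4,fy=4,interpolation=cv2.INTER_CUBIC))
cv2.imwrite('pics/side0c.png',cv2.resize(s[120:320,190:390],None,fx=3,fy=3,interpolation=cv2.INTER_CUBIC))
```

```text
(no output)
```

View pics/top0.png

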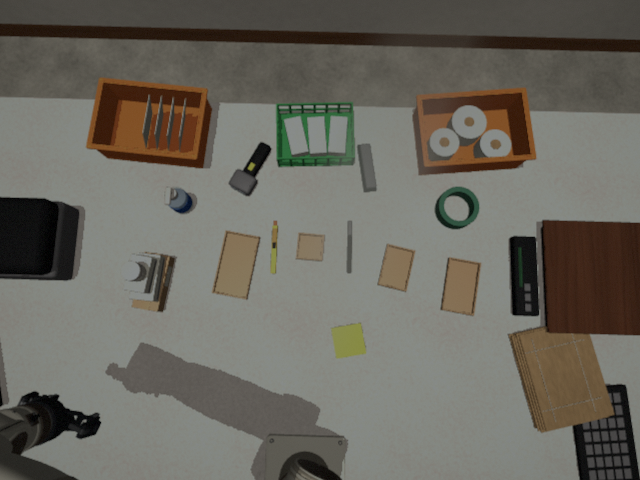

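View pics/top0c.png

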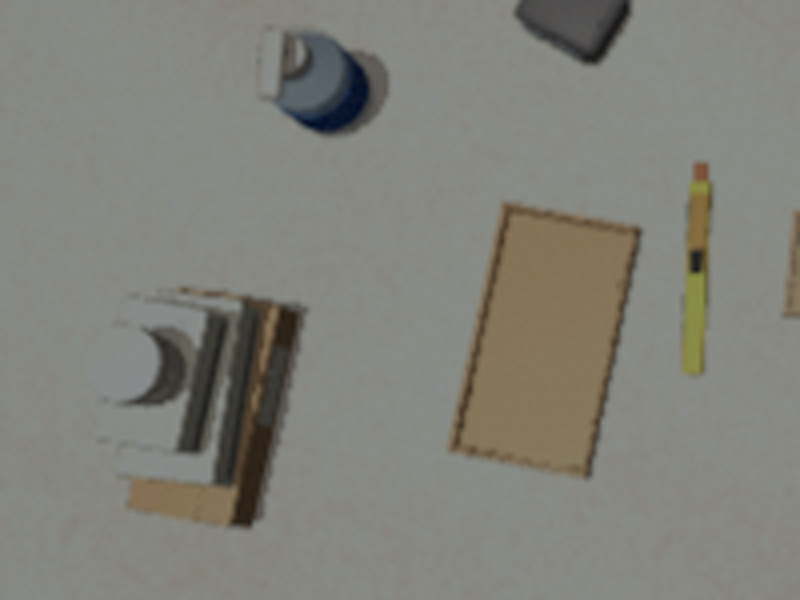

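View pics/side0c.png

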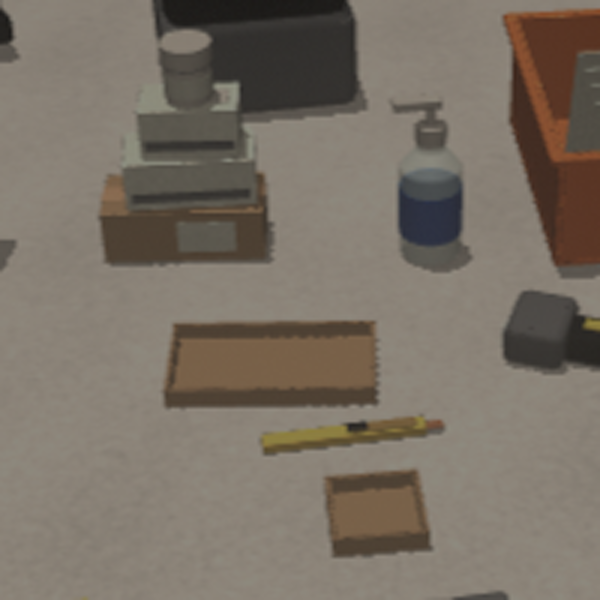

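```bash
cat > h.py <<'E'
import numpy as np, cv2
from bench import ctrl, telemetry, viewer, find_in, spot_point
from scipy.optimize import minimize, least_squares
P={c:viewer.camera_params(c) for c in ('top','side')}
def proj(c,X):
    X=np.atleast_2d(X); W=np.array(P[c]['world_to_cam']); q=X@W[:3,:3].T+W[:3,3]
    u=(q*[1,-1,-1])@np.array(P[c]['mtx']).T
    return u[:,:2]/u[:,2:]
def onplane(c,uv,z):
    W=np.array(P[c]['world_to_cam']); d=np.linalg.inv(P[c]['mtx'])@[uv[0],uv[1],1]*[1,-1,-1]
    d=W[:3,:3].T@d; o=-W[:3,:3].T@W[:3,3]
    return o+d*(z-o[2])/d[2]
def corners(x,y,a,L,B,z):
    c=np.array([[1,1],[1,-1],[-1,-1],[-1,1]])*[L/2,B/2]; R=np.array([[np.cos(a),-np.sin(a)],[np.sin(a),np.cos(a)]])
    return np.c_[c@R.T+[x,y],np.full(4,z)]
E
python3 - <<'E'
from h import *
T={'top':cv2.imread('pics/top0.png'),'side':cv2.imread('pics/side0.png')}
B={'tray_square':(68,68,{'top':(293,232,34,30),'side':(300,276,31,27)}),
'tray_small':(108,74,{'top':(378,243,34,50),'side':(280,356,62,43)}),
'tray_medium':(136,82,{'top':(441,259,40,58),'side':(254,436,90,42)}),
'tray_large':(164,90,{'top':(210,230,50,68),'side':(247,227,70,31)})}
for n,(L,W,b) in B.items():
    M={}
    for c,(x,y,w,h) in b.items():
        lab=cv2.cvtColor(T[c],cv2.COLOR_BGR2LAB).astype(int); bb=lab[:,:,2]
        m=np.zeros(bb.shape,np.uint8); m[y-6:y+h+6,x-6:x+w+6]=(bb[y-6:y+h+6,x-6:x+w+6]>137)
        k,l,st,_=cv2.connectedComponentsWithStats(m); i=1+np.argmax(st[1:,4]); pts=np.argwhere(l==i)[:,::-1].astype(np.int32)
        M[c]=cv2.fillConvexPoly(np.zeros((480,640),np.uint8),cv2.convexHull(pts),1)
    def cost(p,cams=('top','side')):
        s=0
        for c in cams:
            X=np.r_[corners(*p[:2]/100,p[2]/10,L/1e3,W/1e3,0),corners(*p[:2]/100,p[2]/10,L/1e3,W/1e3,.016)]
            h=cv2.convexHull((proj(c,X)*16).astype(np.int32))
            m=cv2.fillConvexPoly(np.zeros((480,640),np.uint8),h,1,shift=4)
            s+=1-(m&M[c]).sum()/(m|M[c]).sum()
        return s
    x,y,w,h=b['top']; p0=onplane('top',(x+w/2,y+h/2),.008)
    for cams in [('top','side'),('top',),('side',)]:
        best=min((minimize(cost,[p0[0]*100,p0[1]*100,a],args=(cams,),method='Nelder-Mead',options={'initial_simplex':np.array([[p0[0]*100,p0[1]*100,a]]*4)+np.r_[[[0,0,0]],np.diag([1,1,1.5])]}) for a in (-2,-1,0,1,2)),key=lambda r:r.fun)
        print(n,cams,np.round(best.x/[100,100,10],4),round(best.fun,3))
cv2.imwrite('pics/s1.png',cv2.resize(cv2.convertScaleAbs(T['top'][248:318,115:185],alpha=1.6),None,fx=8,fy=8,interpolation=cv2.INTER_CUBIC))
cv2.imwrite('pics/s2.png',cv2.resize(cv2.convertScaleAbs(T['side'][125:215,220:290],alpha=1.4),None,fx=6.5,fy=6.5,interpolation=cv2.INTER_CUBIC))
# networks, triangulated
E
```

```text
tray_square ('top', 'side') [ 0.5608  0.0049 -0.041 ] 0.105
tray_square ('top',) [ 0.5588  0.0047 -0.0249] 0.063
tray_square ('side',) [ 0.5608  0.0051 -0.042 ] 0.036
tray_small ('top', 'side') [ 0.5122 -0.2185 -0.2181] 0.068
tray_small ('top',) [ 0.5121 -0.2189 -0.2295] 0.036
tray_small ('side',) [ 0.5126 -0.2176 -0.1767] 0.018
tray_medium ('top', 'side') [ 0.4697 -0.383  -0.1538] 0.046
tray_medium ('top',) [ 0.4687 -0.3842 -0.147 ] 0.036
tray_medium ('side',) [ 0.4699 -0.3829 -0.1572] 0.006
tray_large ('top', 'side') [ 0.5078  0.1937 -0.1629] 0.066
tray_large ('top',) [ 0.5075  0.1934 -0.1692] 0.019
tray_large ('side',) [ 0.5082  0.1951 -0.1764] 0.039
```

View pics/s1.png

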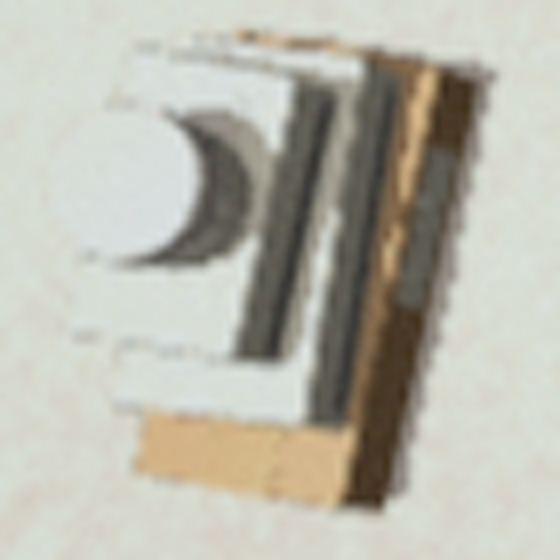

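View pics/s2.png

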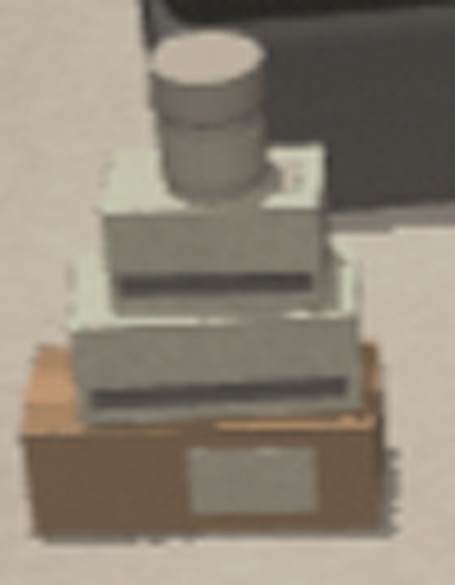

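Run:
```python
from h import *
D={'large':(.14,.066,0,.05,{'top':{(1,1):(440,65),(1,2):(342,502),(1,3):(135,468),(0,1):(488,72),(0,2):(385,508)},
 'side':{(1,1):(382,427),(1,2):(24,434),(1,3):(42,347),(1,0):(378,345),(0,1):(382,533),(0,2):(36,538)}}),
'medium':(.112,.058,.05,.095,{'top':{(1,1):(368,62),(1,2):(310,420),(1,3):(118,402),(0,1):(400,75),(0,2):(342,428)},
 'side':{(1,1):(357,318),(1,2):(70,326),(1,3):(78,255),(1,0):(350,250),(0,1):(357,405),(0,2):(86,425)}}),
'small':(.084,.05,.095,.14,{'top':{(1,1):(293,80),(1,2):(237,355),(1,3):(75,335),(1,0):(135,45),(0,1):(332,88),(0,2):(278,358)},
 'side':{(1,1):(325,205),(1,2):(103,212),(1,3):(115,148),(1,0):(322,145),(0,1):(325,307),(0,2):(113,308)}})}
px={'top':lambda p:(np.array(p)+.5)/8-.5+[115,248],'side':lambda p:(np.array(p)+.5)/6.5-.5+[220,125]}
for n,(L,W,z0,z1,o) in D.items():
  for cams in [('top','side'),('top',),('side',)]:
    def r(p):
        e=[]
        for c in cams:
            for (k,i),q in o[c].items(): e.append(proj(c,corners(*p,L,W,(z0,z1)[k])[i])[0]-px[c](q))
        return np.ravel(e)
    s=least_squares(r,[.47,.4,-.15],loss='soft_l1'); print(n,cams,np.round(s.x,4),'rms px',round(np.sqrt(np.mean(r(s.x)**2)),2))
for c,q in (('top',(125,187)),('side',(209,57))): print('tub',c,onplane(c,px[c](q),.192))
for c,q in (('top',(175,199.5)),('side',(332.7,185.8))): print('san',c,onplane(c,q,.05))
```

```text
large ('top', 'side') [ 0.4577  0.3949 -0.1487] rms px 0.46
large ('top',) [ 0.4575  0.3954 -0.1463] rms px 0.44
large ('side',) [ 0.4579  0.3933 -0.1509] rms px 0.41
medium ('top', 'side') [ 0.4643  0.3965 -0.0845] rms px 0.76
medium ('top',) [ 0.464   0.3966 -0.0783] rms px 0.69
medium ('side',) [ 0.4648  0.3957 -0.101 ] rms px 0.78
small ('top', 'side') [ 0.4684  0.3995 -0.1233] rms px 0.65
small ('top',) [ 0.4678  0.3996 -0.1156] rms px 0.78
small ('side',) [ 0.4691  0.3996 -0.142 ] rms px 0.4
tub top [0.46672142 0.39749796 0.192     ]
tub side [0.47037237 0.39615326 0.192     ]
san top [0.66408047 0.35041694 0.05      ]
san side [0.66417395 0.34570677 0.05      ]
```

```bash
cat >> h.py <<'E'
PI=np.pi
def pick(x,y,yaw,z,n=40,up=.10):
    ctrl.grip(.085)
    ctrl.move_to([x,y,z+.08],[PI,0,yaw]); ctrl.move_l([x,y,z],.12); ctrl.grip(.0,n)
    w=telemetry.read_state()['width']; f0=telemetry.read_state()['ft_force'][2]
    ctrl.move_l([x,y,z+.02],.08); ctrl.move_l([x,y,max(z+up,.26)],.2)
    s=telemetry.read_state(); print('picked width',w,s['width'],'dF',round(s['ft_force'][2]-f0,2),'t',s['time'])
def place(x,y,yaw,h):
    z=.004+h
    ctrl.move_to([x,y,.26],[PI,0,yaw]); ctrl.move_l([x,y,z+.03],.18); ctrl.move_l([x,y,z+.005],.05); ctrl.sleep(.2)
    f0=telemetry.read_state()['ft_force'][2]; d=.005
    while d>-.004:
        d-=.001; ctrl.move_l([x,y,z+d],.02); f=telemetry.read_state()['ft_force'][2]
        if f-f0>3: break
    print('contact d',round(d,4),'dF',round(f-f0,2),'width',telemetry.read_state()['width'])
    ctrl.grip(min(.085,telemetry.read_state()['width']+.018)); ctrl.move_l([x,y,z+.09],.12)
    print('t',telemetry.read_state()['time'])
def shot(name,box=None):
    for c in ('top','side'):
        im=viewer.read_camera(c)[:,:,::-1]; cv2.imwrite(f'pics/{name}_{c}.png',im)
E
python3 - <<'E'
from h import *
pick(.4685,.397,-.12,.14+.037,30)
shot('a'); im=cv2.imread('pics/a_side.png')
cv2.imwrite('pics/a1.png',cv2.resize(im[60:240,190:390],None,fx=3,fy=3,interpolation=cv2.INTER_CUBIC))
E
```

```text
picked width 0.042730301784289555 0.04281903011922964 dF -5.38 t 7.5917
```

View pics/a1.png

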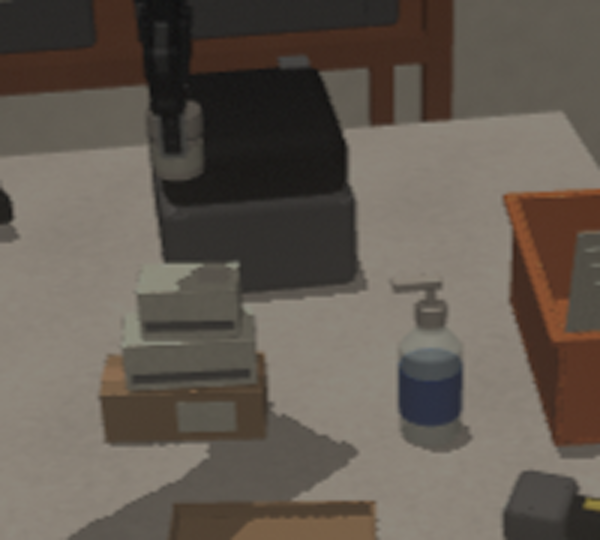

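The tub hangs upright in the jaws (crop about 177,140), and the three cartons are undisturbed. I'll place it next, then pick and place the small carton.

Run:
```python
from h import *
place(.5605,.005,-.04,.037)
pick(.4686,.3996,-.125,.095+.034)
place(.5123,-.2182,-.215,.034)
ctrl.move_to([.45,.1,.30],[PI,0,-.12])
shot('b'); t=cv2.imread('pics/b_top.png');s=cv2.imread('pics/b_side.png')
f=lambda i:cv2.resize(i,(400,400),interpolation=cv2.INTER_CUBIC)
print(telemetry.read_state()['time'])
cv2.imwrite('pics/b1.png',np.hstack([f(s[250:420,240:410]),f(t[215:315,340:440])]))
cv2.imwrite('pics/b2.png',np.hstack([f(s[130:230,210:310]),f(t[235:325,110:200])]))
```

```text
contact d 0.0 dF 5.62 width 0.043321345010763186
t 13.7
picked width 0.04936687647120531 0.04963794286486971 dF -4.9 t 17.9333
contact d 0.0 dF 8.39 width 0.048937219483490425
t 26.8083
31.6417
```

View pics/b1.png

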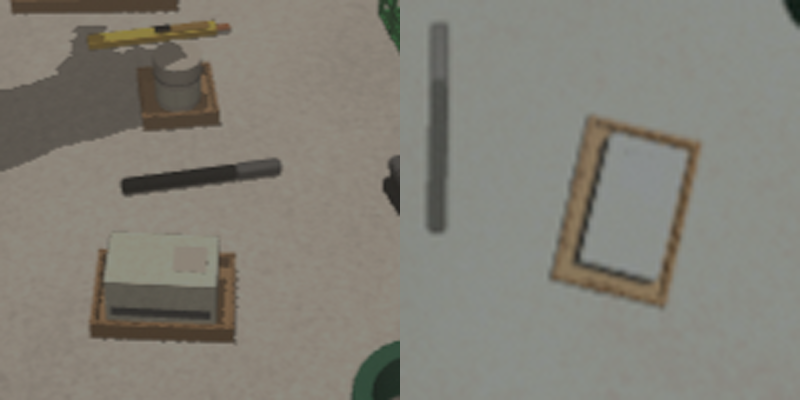

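View pics/b2.png

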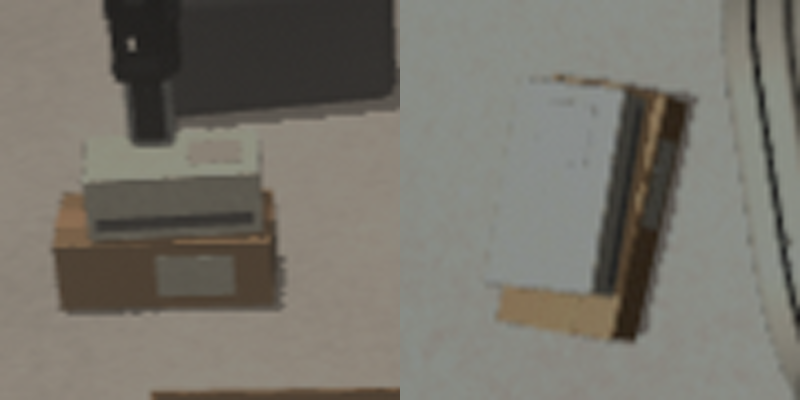

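The tub and small carton both sit flat inside their trays, and the medium carton hasn't moved: its corner is at about (160.6, 255.7) px, against (161, 255.7) before. Next are the medium and large cartons.

Run:
```python
from h import *
pick(.4643,.3963,-.087,.05+.034)
place(.4696,-.3832,-.154,.034)
ctrl.move_to([.42,.1,.30],[PI,0,-.15])
shot('c'); t=cv2.imread('pics/c_top.png');s=cv2.imread('pics/c_side.png')
f=lambda i:cv2.resize(i,(400,400),interpolation=cv2.INTER_CUBIC)
print(telemetry.read_state()['time'])
cv2.imwrite('pics/c1.png',np.vstack([np.hstack([f(s[380:480,250:350]),f(t[245:325,420:500])])[:,:],np.hstack([f(s[130:230,210:310]),f(t[235:325,110:200])])])[:800:1])
i=cv2.imread('pics/c1.png'); cv2.imwrite('pics/c1.png',cv2.resize(i,(600,600)))
```

```text
picked width 0.05751685253889744 0.05709904603332177 dF -5.38 t 35.725
contact d 0.0 dF 9.09 width 0.05732333313844547
t 44.3667
48.8917
```

View pics/c1.png

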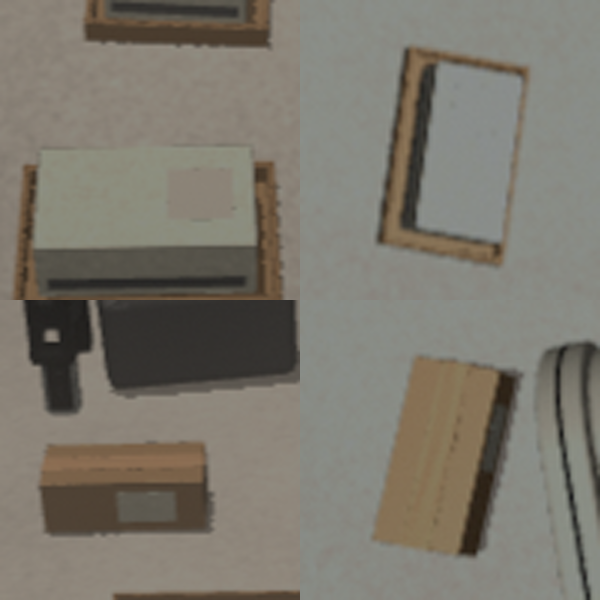

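The medium carton sits flat in its tray. The large one hasn't moved: its corners are at (170, 256) and (132, 307) px, as before.

Run:
```python
from h import *
pick(.4577,.3949,-.149,.036)
place(.5078,.194,-.167,.036)
ctrl.move_to([.25,.30,.30],[PI,0,-.15])
shot('d'); print(telemetry.read_state()['time'],telemetry.read_state()['ft_force'])
for t,L in (('tub_c',.03),('carton_small_c',.0265),('carton_medium_c',.0265),('carton_large_c',.029),('sanitiser_c',.05)):
    for c in ('top','side'):
        r=spot_point(c,t)
        if r: print(t,c,round(r[0]['conf'],2),np.round(onplane(c,r[0]['location'][::-1],L),3)[:2])
s=cv2.imread('pics/d_side.png');cv2.imwrite('pics/d1.png',cv2.resize(s[130:480,210:450],(548,600)*1 if 0 else (411,600)))
f=lambda i,k:cv2.resize(i,None,fx=k,fy=k,interpolation=cv2.INTER_CUBIC)
cv2.imwrite('pics/d1.png',f(s[130:480,190:400],1.7)); cv2.imwrite('pics/d2.png',f(cv2.imread('pics/d_top.png')[170:330,150:350],4)[:600])
```

```text
picked width 0.06506931688827682 0.06522060539786455 dF -7.47 t 53.175
contact d 0.001 dF 5.93 width 0.06568116437114396
t 58.2917
59.6333 [-0.3331647  -0.81403325 -0.04959031]
tub_c top 0.82 [0.563 0.015]
tub_c side 0.79 [0.558 0.017]
carton_small_c side 0.89 [ 0.517 -0.226]
carton_medium_c top 0.67 [ 0.46  -0.373]
carton_medium_c side 0.75 [ 0.47  -0.388]
carton_large_c top 0.7 [0.498 0.195]
carton_large_c side 0.81 [0.509 0.192]
sanitiser_c top 0.56 [0.661 0.349]
sanitiser_c side 0.76 [0.666 0.35 ]
```

View pics/d1.png

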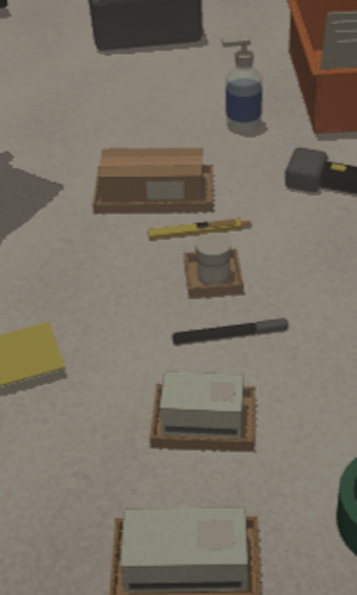

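View pics/d2.png

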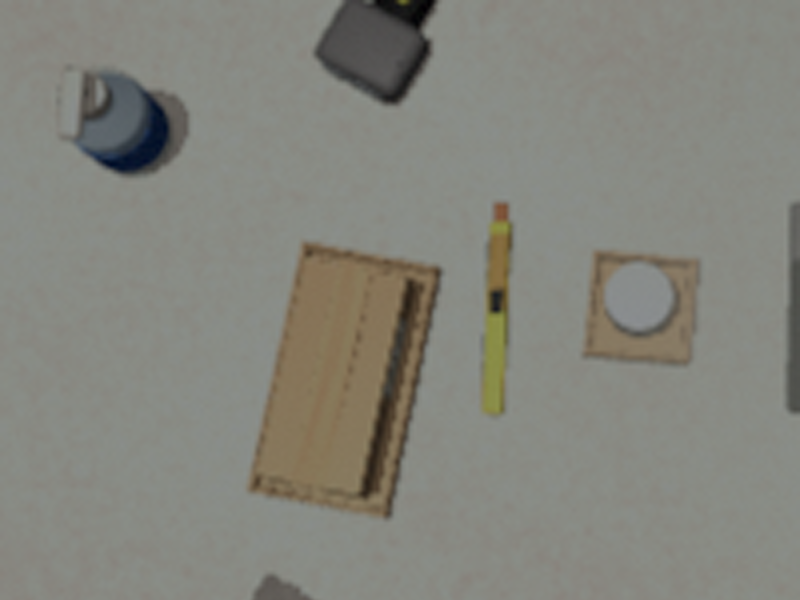

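All four items look upright and inside their trays. The large carton made contact 1 mm early, so I'll check its levelness by overlaying the predicted outline.

Run:
```python
from h import *
o=[]
for c,(x,y,w,h) in (('top',(200,222,75,85)),('side',(235,205,90,60))):
    k=7 if c=='top' else 6
    i=cv2.imread(f'pics/d_{c}.png')[y:y+h,x:x+w]; i=cv2.resize(cv2.convertScaleAbs(i,alpha=1.6),None,fx=k,fy=k,interpolation=cv2.INTER_CUBIC)
    for z,col in ((.054,(0,0,255)),):
        q=((proj(c,corners(.5078,.194,-.167,.14,.066,z))-[x,y]+.5)*k).astype(np.int32); cv2.polylines(i,[q],True,col,1)
    o.append(i)
cv2.imwrite('pics/e.png',cv2.resize(np.hstack([o[0][:360*2],cv2.copyMakeBorder(o[1],0,max(0,o[0].shape[0]-360),0,0,0)]),(800,440)))
```

```text
(no output)
```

View pics/e.png

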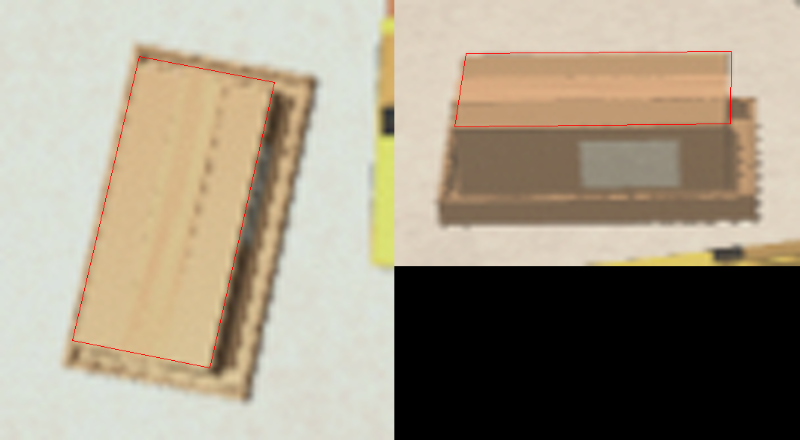

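The outline for a level carton matches in both views, so the large carton is flat and inside its tray.

```bash
python3 -c "from bench import sign_off; print(sign_off())"
```

```text
the job is handed in; nothing more can be done
None
```

The stack is taken apart in order: tub, small carton, medium carton, large carton. Each one was lowered into its own tray until the wrist force showed contact, then released. I handed the job in at about 60 s on the robot's clock, with the arm clear of everything.

- **Trays:** the last pictures show all four upright and inside their trays.
- **Pump bottle:** it is still standing where it was.
- **Large carton:** it made contact about 1 mm earlier than expected. The outline for a level carton matched it in both camera views, so I took it to be flat.
- **Disagreement:** some final network position estimates were about 10–14 mm off the intended spots: tub, medium carton (top camera) and large carton (top camera). The pictures, and the outline check on the large carton, showed them seated correctly, so I trusted those.
- **Not checked:** the top camera gave no final estimate for the small carton; the side camera and the pictures showed it in its tray.

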